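# Restock the two table caddies

## Robot

A 6-joint arm with a two-finger parallel gripper is mounted at the origin on a cart in front of the work surface, level with it; the furniture and walls round the work are solid. World frame = base frame: x ahead of the robot, y to its left, z up, the work surface at z = 0. Lengths are in m, angles in degrees, forces in N, time in s.
With the tool pointing down it reaches from about 0.375 to 0.9 m from the base axis. Payload 3.1 kg.
Tool frame: the origin (TCP) lies on the centre line of the jaws, within the pads' length; the fingertips stand 17 mm ahead of it and the grasp point (between the pads) lies 2 mm behind it; z points along the fingers, y is the line along which they close (so a half turn about z gives the same grasp; the last joint's range is limited). The gripper opens to 87 mm and grips with 3 to 60 N. Pads are 19 mm wide; open, the fingers measure 117 mm over their backs; the gripper's body (75 mm by 190 mm) begins 51 mm behind the grasp point.
Start: joints at [58.585, 30.224, 82.088, -0, 67.689, -10.227], TCP at [0.226, 0.583, 0.24] pointing down, gripper open.
Joint ranges: [-176.69, 176.69], [-43.24, 126.21], [12.49, 139.97], [-82, 262], [0, 151.66], [-163.58, 163.58]. Speed limits (degrees/s): [159.86, 159.86, 180, 180, 180, 180].

## Interface

Orientations are given as a 3x3 rotation matrix whose columns are the frame's x, y, z axes.
In Python, from rig import bot, imaging, finder gives the robot as it stands. The module is installed in compiled form; this text tells all that it offers.
- The arm moves only by the tool play_rows, never from a script. Its argument "motion" is a list that holds one entry, the list of rows, each a list of 6 numbers: the shift along the tool's x, y, z in fractions of the full range, 1 being 80 cm, then the turn, a rotation vector about the tool's x, y, z in normalised numbers (1 is 90 degrees). In form: [[[dx, dy, dz, wx, wy, wz], ...]]. A call has 1 to 8 rows; each row is the pose to reach, as a shift and turn from the pose commanded when the call began, along the tool's axes at that moment; what a row does not reach only later rows make up. A row lasts 1/12 s, in which the tool goes at most 41.7 mm and 7.16 degrees, less where a joint would pass 70% of its speed; a pose out of reach is approached as far as the arm can. No shift or turn number may pass 1 either way. A call with a gripper value outside its range is refused whole. "fingers" is the finger opening in m, from 0 to 0.087, set as the call begins (left out, the last holds). The fingers move at their own pace and stop on an object; the grip force is fixed at half the most. Time passes only in rows, so rows that repeat a pose let the fingers close. It gives the time, the measured TCP pose, the force, the opening and the grip force at its end, in the units of the state.
- bot.read_state(): the state, without advancing time (a new reading comes with each control period).
- imaging.capture(name): name is "side" or "top"; returns a dict with "frame" (384x512x3 uint8, red, green, blue), "camera_matrix" (3x3 intrinsics, pixels), "k1" (the pictures are not rectified: a ray, as slopes to the right and down, at radius r is drawn at 1 + k1 r^2 times it, then the intrinsics apply), "R" (3x3) and "t" (3): a world point X has camera coordinates R X + t. Camera axes: x right, y down, z forward; pixel columns grow to the right and rows downward; lengths in m; the calibration is good to about 2 mm. A picture is of the moment at which its call begins. There is no depth.
- bot.hand_in(): hands the job in; it is judged then, once.
Trained networks look in the newest picture that a camera, given by its name, has taken for a name from the list of things; names that differ only in an ending like _2 or _b are one class to them, and where a whole thing is asked for, a point or a joint stands for the part that bears it (a point fixed in the world has none). Each returns a list of dicts, best first, with "confidence" (0 to 1); they miss things now and then, are a little off and sometimes report something else, mostly with a low value. They report only what shows in the picture. A call takes as long as a camera call. They do not tell look-alikes from the thing itself.
- finder.recognise(camera, name): "at" ([x, y, z] in m, in world coordinates, good to about 4 mm: the middle of the surface that is visible of it).
- finder.outline_of(camera, name): "pixels" (384x512 bool, what is visible of it).
The state is a dict: "time_s": time; "joint_positions": joint angles; "qvel": joint speeds; "tau": joint torques, N m; "position": TCP position; "tcp_rot": TCP orientation; "force": force on the tool from outside, world axes, zero at the start; "moment": the same for the moment, N m; "opening": opening from 0.0 (shut) to 1.0 (fully open); "grasp_force": force on a finger pad.
Only numpy, scipy, OpenCV 4.12 (cv2) and the standard library are available. Lean on these libraries where they do the work, as an engineer would, in place of code of your own. Each camera call takes 0.05 s, during which the arm holds its last target. There are 200 camera calls.

## Task

Get the two wooden table caddies on the bar ready to go out, both laid alike: each gets one salt shaker in its square pocket and one glass of toothpicks in its round pocket, standing upright on the pocket floor. Take the shakers and glasses that stand near the front of the bar (the set at the back by the laptop stays there), and set them down rather than dropping them. Leave the caddies where they stand, and do not disturb the rubber stamp or the calculator.

Things in the scene. Friction and masses are not known exactly. Their poses are not given: they have to be found in the camera images.
- shaker_1: salt shaker, clear round body with a grey domed cap; 39 mm diameter up to 56 mm, cap 32 mm diameter up to 76 mm; 0.09 kg, hidden mass varies by a third; stands upright, origin at the centre of its foot, z up. The two shakers are alike and either may go to either caddy
- shaker_2: second salt shaker, clear round body with a grey domed cap; 39 mm diameter up to 56 mm, cap 32 mm diameter up to 76 mm; 0.09 kg, hidden mass varies by a third; stands upright, origin at the centre of its foot, z up
- picks_1: little clear straight-sided glass of wooden toothpicks; 42 mm diameter, glass 50 mm high, the sticks reach 66 mm; 0.07 kg, hidden mass varies by a third; stands upright, origin at the centre of its foot, z up. The two toothpick glasses are alike and either may go to either caddy
- picks_2: second little clear straight-sided glass of wooden toothpicks; 42 mm diameter, glass 50 mm high, the sticks reach 66 mm; 0.07 kg, hidden mass varies by a third; stands upright, origin at the centre of its foot, z up
- caddy_a: oak caddy, loose block 84 (x) x 190 (y) x 26 mm, 0.6 kg; origin under its centre, z up, front at -x. Two pockets in its top, 20 mm deep (floor 6 mm above origin): SQUARE, 56 x 56 mm, centred at x -8, y +48 mm; ROUND, 56 mm across, brass lip, at x -8, y -48 mm. A menu card 58 mm wide (y) stands mid-rear, x +30 to +39, top 96 mm above the counter
- caddy_b: second, identical oak caddy, loose block 84 (x) x 190 (y) x 26 mm, 0.6 kg; origin under its centre, z up, front at -x. Two pockets in its top, 20 mm deep (floor 6 mm above origin): SQUARE, 56 x 56 mm, centred at x -8, y +48 mm; ROUND, 56 mm across, brass lip, at x -8, y -48 mm. A menu card 58 mm wide (y) stands mid-rear, x +30 to +39, top 96 mm above the counter
- stamp: rubber stamp, not part of the job: black foot 22 x 44 x 12 mm, turned brown handle 24 mm across up to 66 mm; origin under its centre. It stands among the shakers and glasses
- calculator: red desk calculator lying flat, not part of the job: 150 (x) x 105 (y) x 18 mm, origin under its centre
Mind the look-alikes: they are no part of the job. What is shaped like the picks_1 but red is not meant.

How it is judged (in metres and radians):
At the end, for the whole second after the job is handed in: Each caddy holds a shaker in its square and a toothpick glass in its round pocket: within 11 mm of the pocket centre in x and y, foot 2 to 11 mm over the caddy underside, upright within 0.15 rad, at rest; caddies moved under 30 mm, stamp and calculator under 20 mm ((((x of shaker_1 in the frame of caddy_a between -0.019 and 0.003 m and y of shaker_1 in the frame of caddy_a between 0.037 and 0.059 m and z of shaker_1 in the frame of caddy_a between 0.002 and 0.011 m) and (x of shaker_2 in the frame of caddy_b between -0.019 and 0.003 m and y of shaker_2 in the frame of caddy_b between 0.037 and 0.059 m and z of shaker_2 in the frame of caddy_b between 0.002 and 0.011 m)) or ((x of shaker_2 in the frame of caddy_a between -0.019 and 0.003 m and y of shaker_2 in the frame of caddy_a between 0.037 and 0.059 m and z of shaker_2 in the frame of caddy_a between 0.002 and 0.011 m) and (x of shaker_1 in the frame of caddy_b between -0.019 and 0.003 m and y of shaker_1 in the frame of caddy_b between 0.037 and 0.059 m and z of shaker_1 in the frame of caddy_b between 0.002 and 0.011 m))) and (((x of picks_1 in the frame of caddy_a between -0.019 and 0.003 m and y of picks_1 in the frame of caddy_a between -0.059 and -0.037 m and z of picks_1 in the frame of caddy_a between 0.002 and 0.011 m) and (x of picks_2 in the frame of caddy_b between -0.019 and 0.003 m and y of picks_2 in the frame of caddy_b between -0.059 and -0.037 m and z of picks_2 in the frame of caddy_b between 0.002 and 0.011 m)) or ((x of picks_2 in the frame of caddy_a between -0.019 and 0.003 m and y of picks_2 in the frame of caddy_a between -0.059 and -0.037 m and z of picks_2 in the frame of caddy_a between 0.002 and 0.011 m) and (x of picks_1 in the frame of caddy_b between -0.019 and 0.003 m and y of picks_1 in the frame of caddy_b between -0.059 and -0.037 m and z of picks_1 in the frame of caddy_b between 0.002 and 0.011 m))) and angle between each of shaker_1, shaker_2, picks_1, picks_2's own z axis and vertical below 0.15 rad and linear speed of each of shaker_1, shaker_2, picks_1, picks_2 below 0.02 m/s and distance of each of caddy_a, caddy_b from where it was at the start of the episode below 0.03 m and distance of each of stamp, calculator from where it was at the start of the episode below 0.02 m); the robot touches nothing.
It fails at once if a shaker or toothpick glass is dropped: it falls free, touching nothing, faster than 0.6 m/s (about 18 mm of fall) ((contact force between shaker_1 and anything else below 0.01 N and linear speed of shaker_1 above 0.6 m/s) or (contact force between shaker_2 and anything else below 0.01 N and linear speed of shaker_2 above 0.6 m/s) or (contact force between picks_1 and anything else below 0.01 N and linear speed of picks_1 above 0.6 m/s) or (contact force between picks_2 and anything else below 0.01 N and linear speed of picks_2 above 0.6 m/s)).
It fails at once if the stamp or the calculator is moved by 20 mm or more (distance of any of stamp, calculator from where it was at the start of the episode above 0.02 m).
It also fails if it takes over 102 s, if anything falls off the work surface, if the arm or the gripper's body presses on something with over 40 N, if the wrist force passes 120 N, or if a joint passes its speed limit or range.

## Working session

There is one attempt and no reset: what is moved stays moved. The work goes in short steps, Python scripts to look and compute and a tool call to move; the robot and the scene stay as the last step left them, time stands still between calls to the robot, and variables do not carry over. Pictures are saved under pics/ and viewed, at most 14 in all, crops included, and the job is handed in when it is done.

Besides the shell and the picture viewer there is one more tool, called after "Call:" as a command line: name --argument value ..., lists and objects as JSON in quotes. play_rows: Moves the arm, as the interface text tells. Its arguments: {"type":"object","properties":{"motion":{"type":"array"},"fingers":{"type":"number"}},"required":["motion"]}

```bash
mkdir -p pics; cat > h.py <<'E'
import numpy as np, cv2
from rig import bot, imaging, finder
def snap(cam,fn=None,crop=None,scale=1):
    d=imaging.capture(cam)
    if fn:
        im=d["frame"][:,:,::-1]
        if crop: im=im[crop[1]:crop[3],crop[0]:crop[2]]
        im=cv2.resize(im,None,fx=scale,fy=scale,interpolation=cv2.INTER_CUBIC)
        cv2.imwrite("pics/"+fn,im)
    return d
def ray(d,px):
    K=np.array(d["camera_matrix"]);R=np.array(d["R"]);t=np.array(d["t"])
    p=((px[0]-K[0,2])/K[0,0],(px[1]-K[1,2])/K[1,1]);p=np.array(p);q=p.copy()
    for _ in range(30): q=p/(1+d["k1"]*(q@q))
    return -R.T@t, R.T@np.array([q[0],q[1],1])
def at_z(d,px,z):
    c,v=ray(d,px); return c+v*(z-c[2])/v[2]
def proj(d,X):
    K=np.array(d["camera_matrix"]);c=np.array(d["R"])@X+np.array(d["t"]);q=c[:2]/c[2]
    q=q*(1+d["k1"]*(q@q)); return K[:2,:2]@q+K[:2,2]
E
python3 - <<'E'
from h import *
np.set_printoptions(precision=3,suppress=True)
for c in("top","side"):
    d=snap(c,c+"0.png",scale=1.5)
    print(c,-np.array(d["R"]).T@d["t"],np.array(d["R"]).tolist(),d["k1"],d["camera_matrix"])
    for n in("shaker_1","picks_1","caddy_a","stamp","calculator"):
        for r in finder.recognise(c,n): print(c,n,round(r["confidence"],2),np.array(r["at"]),proj(d,np.array(r["at"])))
s=bot.read_state();print({k:s[k] for k in("time_s","position","tcp_rot","opening","force")})
E
```

```text
top [ 0.449 -0.047  0.873] [[0.008399462795768005, -0.9999646227903818, -0.00044965812763874346], [-0.9934360748546014, -0.00829332231785852, -0.11408762414221446], [0.11407985888063502, 0.0014049813597879811, -0.9934705893106011]] -0.009770802150133264 [[357.292   0.    259.312]
 [  0.    357.292 188.659]
 [  0.      0.      1.   ]]
top shaker_1 0.78 [0.441 0.056 0.073] [213.043 232.977]
top shaker_1 0.62 [ 0.497 -0.16   0.068] [309.926 208.545]
top picks_1 0.87 [ 0.453 -0.215  0.031] [331.45  228.577]
top picks_1 0.77 [ 0.436 -0.081  0.006] [273.547 235.388]
top picks_1 0.5 [ 0.542 -0.086  0.025] [276.366 190.807]
top caddy_a 0.67 [ 0.662 -0.032  0.022] [254.103 141.393]
top caddy_a 0.65 [0.565 0.234 0.027] [142.36 180.06]
top stamp 0.56 [ 0.509 -0.013  0.056] [245.002 203.349]
top calculator 0.72 [ 0.556 -0.368  0.014] [392.463 186.423]
side [ 0.335 -0.69   0.615] [[0.9434275972085705, -0.33152166142003, -0.006144659027669189], [-0.21572408913067553, -0.5996126210646443, -0.7706671279020062], [0.25180843153874666, 0.7283941876959826, -0.6372083027838746]] -0.1150027831475695 [[392.961   0.    261.778]
 [  0.    392.961 190.975]
 [  0.      0.      1.   ]]
side shaker_1 0.82 [ 0.49  -0.176  0.046] [251.324 240.114]
side shaker_1 0.63 [0.436 0.049 0.04 ] [200.032 181.903]
side picks_1 0.69 [ 0.54  -0.102  0.038] [262.796 213.444]
side picks_1 0.64 [ 0.437 -0.089  0.038] [214.685 220.819]
side caddy_a 0.68 [0.571 0.222 0.026] [234.691 139.852]
side calculator 0.76 [ 0.553 -0.38   0.015] [323.521 324.907]
{'time_s': 0.6, 'position': array([0.226, 0.583, 0.24 ]), 'tcp_rot': array([[-0.932,  0.361,  0.   ],
       [ 0.361,  0.932,  0.   ],
       [-0.   ,  0.   , -1.   ]]), 'opening': 0.9978293043577269, 'force': array([ 0.473, -0.315,  0.077])}
```

View pics/top0.png

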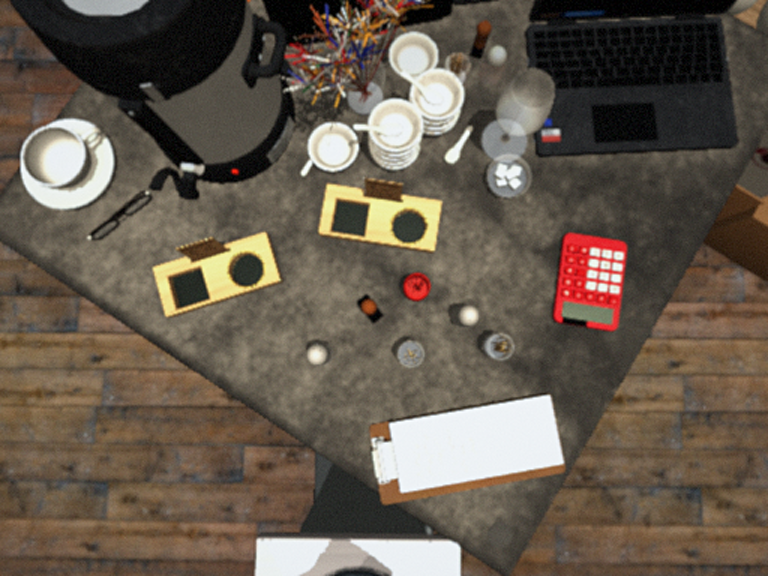

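View pics/side0.png

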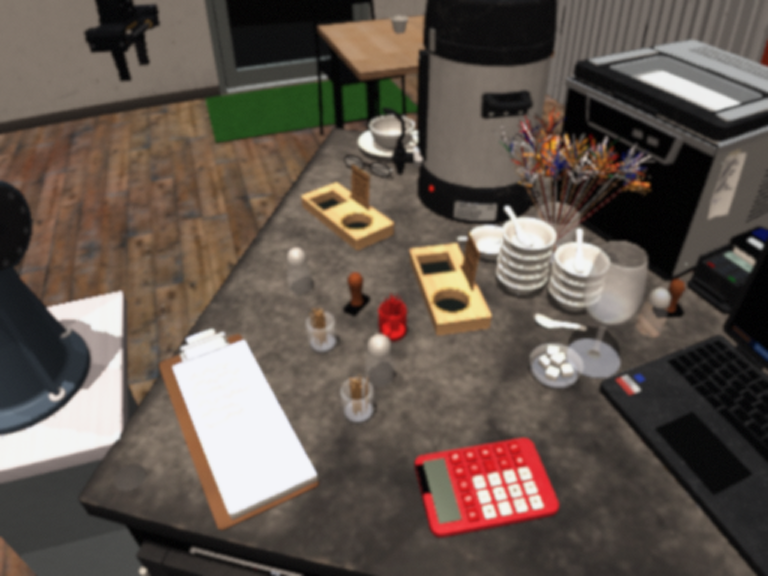

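Candidates, in top-image pixels (1.5x picture):
- **Shakers:** (317,354) and (469,315). The one at (497,55) is in the back set.
- **Glasses:** (410,353) and (499,346). The one at (416,286) is the red look-alike, and (457,64) is in the back set.
- **Not part of the job:** the stamp at (370,308).

I choose the four clear ones at the front and will check them in one crop.

```bash
python3 - <<'E'
from h import *
np.set_printoptions(precision=4,suppress=True)
d=snap("top","crop.png",(190,165,360,255),4.6)
hsv=cv2.cvtColor(d["frame"],cv2.COLOR_RGB2HSV)
# caddies: oak colour at z=.026 ; pockets dark holes
m=((hsv[:,:,0]>12)&(hsv[:,:,0]<32)&(hsv[:,:,1]>70)&(hsv[:,:,2]>130)).astype(np.uint8)
m[:115]=0;m[220:]=0
n,l,s,c=cv2.connectedComponentsWithStats(m)
for i in range(1,n):
    if s[i,4]<500: continue
    cs,h=cv2.findContours((l==i).astype(np.uint8),cv2.RETR_CCOMP,cv2.CHAIN_APPROX_NONE)
    print("caddy",s[i])
    for k,cc in enumerate(cs):
        if cv2.contourArea(cc)<60: continue
        P=np.array([at_z(d,p[0].astype(float),.026)[:2] for p in cc],np.float32)
        (a,b,ang)=cv2.minAreaRect(P); print("hole" if h[0][k][3]>=0 else "outer",np.array(a),np.array(b),ang, P.mean(0))
for cam in("top","side"):
    d=snap(cam) if cam=="side" else d
    for nme in("shaker_1","picks_1","stamp"):
        for r in finder.outline_of(cam,nme):
            ys,xs=np.where(r["pixels"])
            print(cam,nme,round(r["confidence"],2),xs.min(),xs.max(),ys.min(),ys.max(),xs.mean(),ys.mean(),len(xs))
E
```

```text
caddy [ 212  122   83   46 1810]
outer [ 0.6549 -0.0299] [0.1929 0.0874] 81.73023223876953 [ 0.6539 -0.0304]
hole [ 0.6384 -0.0753] [0.0551 0.0554] 45.75193786621094 [ 0.639  -0.0753]
hole [0.6528 0.019 ] [0.0583 0.0576] 80.85987854003906 [0.6529 0.0187]
caddy [ 101  154   86   58 1871]
outer [0.5603 0.2319] [0.0877 0.1925] 18.379858016967773 [0.5595 0.2314]
hole [0.5368 0.2739] [0.0575 0.0584] 17.791431427001953 [0.5362 0.2738]
hole [0.5668 0.1829] [0.0536 0.0554] 46.46151351928711 [0.5666 0.1832]
top shaker_1 0.72 205 222 228 243 213.35497835497836 235.39826839826839 231
top shaker_1 0.56 301 319 203 218 309.7642276422764 210.52032520325204 246
top picks_1 0.81 269 286 182 199 277.2782258064516 190.53225806451613 248
top picks_1 0.76 322 342 222 239 331.6843853820598 230.58139534883722 301
top picks_1 0.59 265 282 227 243 273.734693877551 235.0081632653061 245
top stamp 0.52 239 253 198 213 246.39705882352942 205.27941176470588 136
side shaker_1 0.83 192 207 166 195 198.7642487046632 181.31088082901553 386
side shaker_1 0.66 243 262 222 257 252.65398550724638 240.1394927536232 552
side picks_1 0.81 252 270 198 226 261.2853881278539 211.93607305936072 438
side picks_1 0.75 204 224 206 236 213.5185185185185 221.1888888888889 540
side picks_1 0.73 226 248 250 283 237.57120743034056 266.9798761609907 646
side stamp 0.84 229 245 182 210 236.7340425531915 196.70212765957447 282
```

View pics/crop.png

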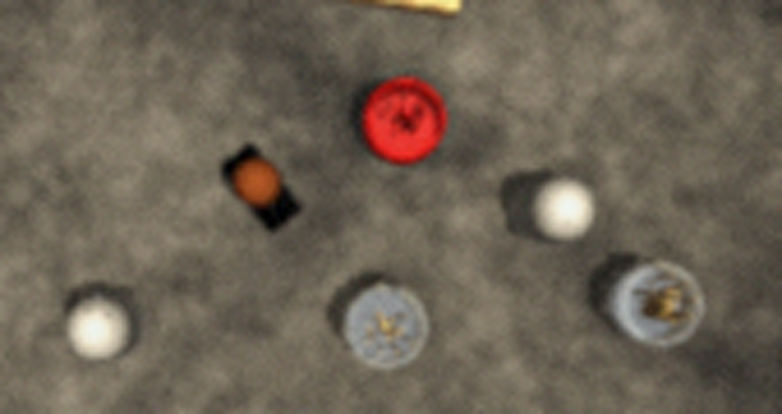

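The crop shows the two white-capped shakers at full-frame pixels (211,236) and (313,210), and the two clear pick glasses at (274,236) and (334,231). The red look-alike is at (278,191) and the stamp at (246,205). Next I'll fit the object positions.

```bash
cat >> h.py <<'E'
from scipy.optimize import least_squares
A=np.linspace(0,2*np.pi,40,endpoint=False)
PR={"shaker_1":[(0,.0195),(.056,.0195),(.066,.016),(.076,.006)],"picks_1":[(0,.021),(.05,.021)],}
def box(d,n,x,y):
    P=np.array([proj(d,np.array([x+r*np.cos(a),y+r*np.sin(a),z])) for z,r in PR[n] for a in A])
    return np.r_[P.min(0),P.max(0)]
def locate(d,n,bx,g):   # bx = xmin,ymin,xmax,ymax
    s=least_squares(lambda q:box(d,n,*q)-bx,g); return s.x,s.fun
def go(*T):
    s=bot.read_state();R=np.array(s["tcp_rot"]);p=np.array(s["position"])
    yaw=np.degrees(np.arctan2(R[1,1],R[0,1]));print("t",round(s["time_s"],2),"p",p.round(4),"yaw",yaw.round(1))
    for t in T: print(t,"->",(R.T@(np.array(t)-p)).round(4))
E
python3 - <<'E'
from h import *
np.set_printoptions(precision=4,suppress=True)
ds={c:snap(c) for c in("top","side")}
for c,d in ds.items():
    for n in PR:
        for r in finder.outline_of(c,n):
            ys,xs=np.where(r["pixels"]);b=np.array([xs.min()-.0,ys.min()-.0,xs.max()+.0,ys.max()+.0])
            g=at_z(d,(xs.mean(),ys.mean()),.03)[:2]
            print(c,n,*locate(d,n,b,g))
d=ds["top"]
for p,z in(((211.3,236.3),.066),((312.6,210.4),.066),((273.9,235.9),.05),((334.3,230.9),.05),((245.9,204.5),.06)): print(at_z(d,p,z))
E
```

```text
top shaker_1 [0.4353 0.0613] [-1.7902 -1.1812  1.912   1.1579]
top shaker_1 [ 0.4934 -0.1637] [-0.4126 -0.85    0.3865  0.8956]
top picks_1 [ 0.4489 -0.2168] [-1.0711 -0.7468  1.0105  0.7314]
top picks_1 [ 0.4375 -0.0802] [-1.3911 -1.2787  1.3114  1.2567]
top picks_1 [ 0.5406 -0.0882] [-0.8502 -0.8595  0.8021  0.8952]
top picks_1 [0.5604 0.2297] [ 29.0696  16.6503 -30.7592 -17.1903]
side shaker_1 [ 0.4979 -0.1611] [-0.3436 -0.6863  0.3588  0.6345]
side shaker_1 [0.4372 0.0642] [-1.739  -1.3851  1.7995  1.1857]
side picks_1 [ 0.4374 -0.0743] [-1.1382 -0.5938  1.1795  0.4795]
side picks_1 [ 0.5431 -0.0834] [-0.6542  0.265   0.6545 -0.2794]
[0.4336 0.0611 0.066 ]
[ 0.4935 -0.1662  0.066 ]
[ 0.4354 -0.0797  0.05  ]
[ 0.4479 -0.2178  0.05  ]
[ 0.506  -0.0153  0.06  ]
```

```bash
python3 -c "
from h import *
go((.4355,.0625,.16),(.4355,.0625,.043))"
```

```text
t 1.3 p [0.2259 0.5827 0.2395] yaw 68.8
(0.4355, 0.0625, 0.16) -> [-0.3835 -0.4093  0.0795]
(0.4355, 0.0625, 0.043) -> [-0.3835 -0.4093  0.1965]
```

The manual's scale: shifts go in shares of 80 cm and turns go in shares of 90 degrees. Converting my numbers, -0.205 m / 0.8 = -0.2563, -0.19 m / 0.8 = -0.2375, -40 degrees / 90 = -0.4444.

Call:
play_rows --motion '[[[-0.2375,-0.2563,0.025,0,0,-0.4444],[-0.2375,-0.2563,0.025,0,0,-0.4444],[-0.2375,-0.2563,0.025,0,0,-0.4444],[-0.2375,-0.2563,0.025,0,0,-0.4444],[-0.2375,-0.2563,0.025,0,0,-0.4444],[-0.2375,-0.2563,0.025,0,0,-0.4444],[-0.2375,-0.2563,0.025,0,0,-0.4444],[-0.2375,-0.2563,0.025,0,0,-0.4444]]]' --fingers 0.075

```text
time_s: 1.97
position: [0.3305, 0.3173, 0.2191]
tcp_rot: [[-0.949, -0.317, -0.001], [-0.317, 0.949, -0.004], [0.002, -0.003, -1.0]]
force: [-1.0, 0.5, -0.2]
opening: 0.864
grasp_force: 0.0
```

```bash
python3 -c "
from h import *
go((.4355,.0625,.16),(.4355,.0625,.043))"
```

```text
t 1.97 p [0.3305 0.3173 0.2191] yaw 108.5
(0.4355, 0.0625, 0.16) -> [-0.0191 -0.2748  0.06  ]
(0.4355, 0.0625, 0.043) -> [-0.0194 -0.2744  0.177 ]
```

To row units: -0.275 m / 0.8 = -0.3438, 0.06 m / 0.8 = 0.075.

Call:
play_rows --motion '[[[-0.0238,-0.3438,0.075,0,0,0],[-0.0238,-0.3438,0.075,0,0,0],[-0.0238,-0.3438,0.075,0,0,0],[-0.0238,-0.3438,0.075,0,0,0],[-0.0238,-0.3438,0.075,0,0,0],[-0.0238,-0.3438,0.075,0,0,0],[-0.0238,-0.3438,0.075,0,0,0],[-0.0238,-0.3438,0.075,0,0,0]]]'

```text
time_s: 2.63
position: [0.4395, 0.0643, 0.159]
tcp_rot: [[-0.949, -0.317, 0.003], [-0.317, 0.949, -0.002], [-0.003, -0.003, -1.0]]
force: [0.3, 0.2, -0.1]
opening: 0.859
grasp_force: 0.0
```

```bash
python3 -c "
from h import *
go((.4355,.0625,.16),(.4355,.0625,.043))
snap('side','g1.png',(140,100,290,212),4)"
```

```text
t 2.63 p [0.4395 0.0643 0.159 ] yaw 108.5
(0.4355, 0.0625, 0.16) -> [ 0.0044 -0.0004 -0.0011]
(0.4355, 0.0625, 0.043) -> [ 4.700e-03 -1.000e-04  1.159e-01]
```

View pics/g1.png

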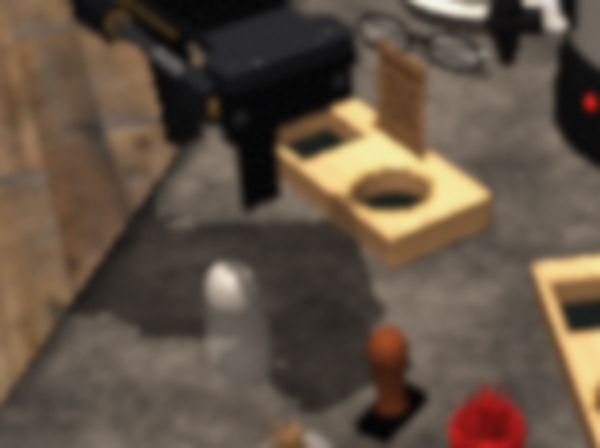

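The shaker cap is at crop (228,285), below and between the fingers at (180,110) and (260,180). The drop path is clear, so I descend.

To row units: 0.116 m / 0.8 = 0.145, 0.1 m / 0.8 = 0.125.

Call:
play_rows --motion '[[[0.0063,0,0.0438,0,0,0],[0.0063,0,0.0875,0,0,0],[0.0063,0,0.125,0,0,0],[0.0063,0,0.145,0,0,0],[0.0063,0,0.145,0,0,0]]]'

```text
time_s: 3.1
position: [0.4287, 0.0685, 0.0412]
tcp_rot: [[-0.946, -0.323, -0.006], [-0.323, 0.946, 0.001], [0.006, 0.003, -1.0]]
force: [-0.6, -0.3, -0.2]
opening: 0.862
grasp_force: 0.0
```

Call:
play_rows --motion '[[[0,0,0,0,0,0],[0,0,0,0,0,0],[0,0,0,0,0,0],[0,0,0,0,0,0],[0,0,0,0,0,0],[0,0,0,0,0,0],[0,0,0,0,0,0],[0,0,0,0,0,0]]]' --fingers 0.0

```text
time_s: 3.77
position: [0.4317, 0.067, 0.0442]
tcp_rot: [[-0.947, -0.322, 0.002], [-0.322, 0.947, -0.0], [-0.002, -0.001, -1.0]]
force: [0.4, -0.8, 6.5]
opening: 0.415
grasp_force: 30.0
```

To row units: -0.116 m / 0.8 = -0.145, -0.08 m / 0.8 = -0.1.

Call:
play_rows --motion '[[[0,0,-0.0125,0,0,0],[0,0,-0.05,0,0,0],[0,0,-0.1,0,0,0],[0,0,-0.145,0,0,0],[0,0,-0.145,0,0,0],[0,0,-0.145,0,0,0]]]'

```text
time_s: 4.27
position: [0.4318, 0.0671, 0.1612]
tcp_rot: [[-0.947, -0.322, 0.005], [-0.322, 0.947, -0.0], [-0.004, -0.002, -1.0]]
force: [-0.2, 0.3, -2.2]
opening: 0.417
grasp_force: 30.0
```

```bash
python3 -c "
from h import *
print(bot.read_state()['force'],bot.read_state()['grasp_force'])
go((.5365,.274,.16))"
```

```text
[-0.20776532  0.26641965 -2.16259134] 29.97170363436834
t 4.27 p [0.4318 0.0671 0.1612] yaw 108.8
(0.5365, 0.274, 0.16) -> [-0.1658  0.1621  0.0016]
```

To row units: -0.164 m / 0.8 = -0.205, 0.162 m / 0.8 = 0.2025.

Call:
play_rows --motion '[[[-0.0313,0.0313,0,0,0,0],[-0.0625,0.0613,0,0,0,0],[-0.0938,0.0913,0,0,0,0],[-0.125,0.1225,0,0,0,0],[-0.1563,0.1525,0,0,0,0],[-0.1875,0.1838,0,0,0,0],[-0.205,0.2025,0,0,0,0],[-0.205,0.2025,0,0,0,0]]]'

```text
time_s: 4.93
position: [0.5347, 0.277, 0.1569]
tcp_rot: [[-0.946, -0.325, -0.001], [-0.325, 0.946, 0.001], [0.0, 0.001, -1.0]]
force: [-0.0, -1.2, -1.0]
opening: 0.414
grasp_force: 30.0
```

Call:
play_rows --motion '[[[0,0,0,0,0,0],[0,0,0,0,0,0],[0,0,0,0,0,0]]]'

```text
time_s: 5.18
position: [0.5323, 0.272, 0.1581]
tcp_rot: [[-0.947, -0.322, -0.004], [-0.322, 0.947, -0.001], [0.004, -0.0, -1.0]]
force: [0.8, -1.1, -2.1]
opening: 0.417
grasp_force: 30.0
```

```bash
python3 -c "
from h import *
go((.5365,.274,.07))
snap('top','p1.png',(90,140,220,237),5)"
```

```text
t 5.18 p [0.5323 0.272  0.1581] yaw 108.8
(0.5365, 0.274, 0.07) -> [-0.0049  0.0005  0.0881]
```

View pics/p1.png

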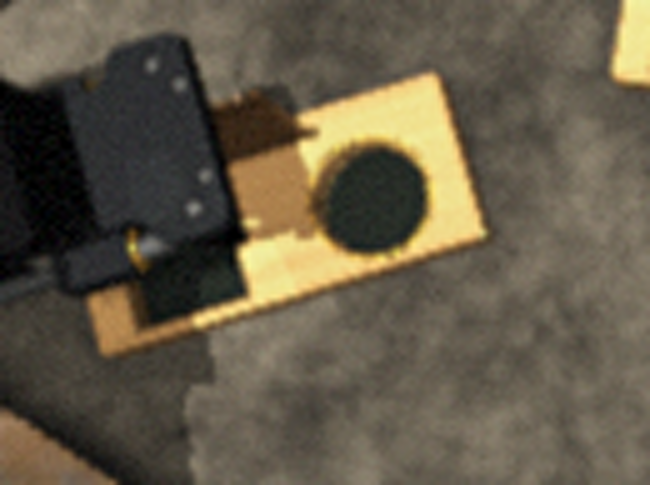

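The top crop shows the caddy in place with its round pocket at (375,200). The gripper hides most of the square pocket, whose visible corner is at (195,280), and that is where it should be. I lower the shaker in stages.

To row units: 0.09 m / 0.8 = 0.1125, 0.085 m / 0.8 = 0.1063.

Call:
play_rows --motion '[[[-0.005,0,0.0375,0,0,0],[-0.005,0,0.075,0,0,0],[-0.005,0,0.1063,0,0,0],[-0.005,0,0.1125,0,0,0],[-0.005,0,0.1125,0,0,0],[-0.005,0,0.1125,0,0,0]]]'

```text
time_s: 5.73
position: [0.5381, 0.2742, 0.0702]
tcp_rot: [[-0.947, -0.322, 0.001], [-0.322, 0.947, 0.0], [-0.001, -0.0, -1.0]]
force: [0.6, 0.3, -0.4]
opening: 0.414
grasp_force: 30.0
```

```bash
python3 -c "
from h import *
for i in range(4): go((.5365,.274,.051)); snap('side','p2.png' if i==3 else None,(150,85,300,197),4)"
```

```text
t 5.73 p [0.5381 0.2742 0.0702] yaw 108.8
(0.5365, 0.274, 0.051) -> [0.0016 0.0003 0.0192]
t 5.78 p [0.5387 0.2746 0.071 ] yaw 108.8
(0.5365, 0.274, 0.051) -> [0.0023 0.0002 0.0199]
t 5.83 p [0.539  0.2748 0.0713] yaw 108.8
(0.5365, 0.274, 0.051) -> [0.0026 0.     0.0203]
t 5.88 p [0.539  0.2749 0.0715] yaw 108.8
(0.5365, 0.274, 0.051) -> [ 0.0027 -0.      0.0204]
```

View pics/p2.png

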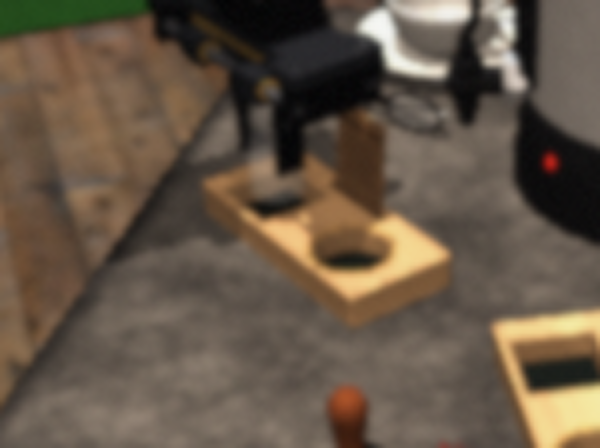

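The side crop shows the shaker at (270,170) above the square pocket opening at (275,200), upright. I lower it the rest of the way, slowly.

To row units: 0.02 m / 0.8 = 0.025, 0.002 m / 0.8 = 0.0025.

Call:
play_rows --motion '[[[0.0025,0,0.0088,0,0,0],[0.0025,0,0.0175,0,0,0],[0.0025,0,0.0225,0,0,0],[0.0025,0,0.025,0,0,0],[0.0025,0,0.025,0,0,0],[0.0025,0,0.025,0,0,0],[0.0025,0,0.025,0,0,0]]]'

```text
time_s: 6.52
position: [0.5351, 0.2739, 0.0503]
tcp_rot: [[-0.946, -0.323, -0.001], [-0.323, 0.946, -0.0], [0.001, -0.0, -1.0]]
force: [-3.3, -1.9, 6.9]
opening: 0.412
grasp_force: 30.0
```

Call:
play_rows --motion '[[[0,0,0,0,0,0],[0,0,0,0,0,0],[0,0,0,0,0,0],[0,0,0,0,0,0]]]' --fingers 0.06

```text
time_s: 6.85
position: [0.5358, 0.274, 0.0492]
tcp_rot: [[-0.947, -0.322, -0.0], [-0.322, 0.947, 0.0], [0.0, 0.0, -1.0]]
force: [0.4, 0.6, 0.2]
opening: 0.625
grasp_force: 0.0
```

To row units: -0.12 m / 0.8 = -0.15, -0.09 m / 0.8 = -0.1125.

Call:
play_rows --motion '[[[0,0,-0.025,0,0,0],[0,0,-0.0625,0,0,0],[0,0,-0.1125,0,0,0],[0,0,-0.15,0,0,0]]]'

```text
time_s: 7.18
position: [0.5361, 0.2741, 0.1712]
tcp_rot: [[-0.947, -0.322, 0.001], [-0.322, 0.947, 0.0], [-0.001, 0.0, -1.0]]
force: [0.2, 0.5, -0.0]
opening: 0.686
grasp_force: 0.0
```

```bash
python3 -c "
from h import *
go((.437,-.078,.17))"
```

```text
t 7.18 p [0.5361 0.2741 0.1712] yaw 108.8
(0.437, -0.078, 0.17) -> [ 0.2073 -0.3014  0.0011]
```

To row units: -0.256 m / 0.8 = -0.32, -0.224 m / 0.8 = -0.28.

Call:
play_rows --motion '[[[0.0275,-0.04,0,0,0,0],[0.055,-0.08,0,0,0,0],[0.0825,-0.12,0,0,0,0],[0.11,-0.16,0,0,0,0],[0.1375,-0.2,0,0,0,0],[0.165,-0.24,0,0,0,0],[0.1925,-0.28,0,0,0,0],[0.22,-0.32,0,0,0,0]]]' --fingers 0.075

```text
time_s: 7.85
position: [0.451, -0.0266, 0.1695]
tcp_rot: [[-0.946, -0.323, 0.0], [-0.323, 0.946, -0.0], [-0.0, -0.0, -1.0]]
force: [0.8, -0.6, -0.0]
opening: 0.863
grasp_force: 0.0
```

To row units: -0.045 m / 0.8 = -0.0563, 0.031 m / 0.8 = 0.0388.

Call:
play_rows --motion '[[[0.025,-0.035,0,0,0,0],[0.0388,-0.0563,0,0,0,0],[0.0388,-0.0563,0,0,0,0],[0.0388,-0.0563,0,0,0,0],[0.0388,-0.0563,0,0,0,0],[0.0388,-0.0563,0,0,0,0]]]'

```text
time_s: 8.35
position: [0.4369, -0.0766, 0.1695]
tcp_rot: [[-0.946, -0.324, -0.0], [-0.324, 0.946, 0.0], [0.0, 0.0, -1.0]]
force: [0.8, -0.3, -0.3]
opening: 0.862
grasp_force: 0.0
```

```bash
python3 -c "
from h import *
np.set_printoptions(precision=4,suppress=True)
go((.437,-.078,.044))
d=snap('top','p3.png',(90,140,220,237),5)
for r in finder.outline_of('top','shaker_1')+finder.recognise('top','shaker_1'):
    if 'at' in r: print(r); continue
    ys,xs=np.where(r['pixels']); print(xs.min(),xs.max(),ys.min(),ys.max(),at_z(d,(xs.mean(),ys.mean()),.06))
snap('side')
for r in finder.recognise('side','shaker_1'): print(r)
"
```

```text
t 8.35 p [ 0.4369 -0.0766  0.1695] yaw 108.9
(0.437, -0.078, 0.044) -> [ 0.0004 -0.0014  0.1255]
113 135 184 200 [0.5329 0.2642 0.06  ]
{'at': [0.5357, 0.265, 0.0633], 'confidence': 0.65}
{'at': [0.4897, -0.1753, 0.0438], 'confidence': 0.86}
```

View pics/p3.png

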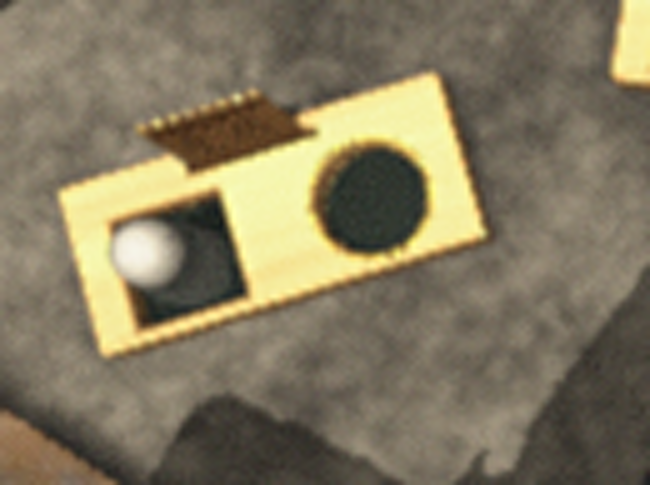

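```bash
python3 -c "
from h import *
d=snap('top')
print(at_z(d,(119.4,190.4),.072)); print(proj(d,np.array([.5365,.274,.072])))
"
```

```text
[0.53458576 0.27036384 0.072     ]
[117.84083821 189.54417223]
```

Call:
play_rows --motion '[[[0,-0.0013,0.0438,0,0,0],[0,-0.0013,0.0875,0,0,0],[0,-0.0013,0.125,0,0,0],[0,-0.0013,0.15,0,0,0],[0,-0.0013,0.1563,0,0,0],[0,-0.0013,0.1563,0,0,0],[0,-0.0013,0.1563,0,0,0]]]'

```text
time_s: 9.23
position: [0.4375, -0.0786, 0.0449]
tcp_rot: [[-0.946, -0.323, 0.0], [-0.323, 0.946, -0.0], [-0.0, -0.0, -1.0]]
force: [0.4, 0.6, -0.1]
opening: 0.862
grasp_force: 0.0
```

Call:
play_rows --motion '[[[0,0,0,0,0,0],[0,0,0,0,0,0],[0,0,0,0,0,0],[0,0,0,0,0,0],[0,0,0,0,0,0],[0,0,0,0,0,0],[0,0,0,0,0,0],[0,0,0,0,0,0]]]' --fingers 0.0

```text
time_s: 9.9
position: [0.4373, -0.0787, 0.0449]
tcp_rot: [[-0.947, -0.322, 0.001], [-0.322, 0.947, -0.0], [-0.0, -0.0, -1.0]]
force: [-0.2, 0.7, 5.4]
opening: 0.471
grasp_force: 30.0
```

To row units: -0.125 m / 0.8 = -0.1563, -0.115 m / 0.8 = -0.1438.

Call:
play_rows --motion '[[[0,0,-0.0125,0,0,0],[0,0,-0.05,0,0,0],[0,0,-0.1,0,0,0],[-0.0125,0.0125,-0.1438,0,0,0],[-0.0438,0.0438,-0.1563,0,0,0],[-0.075,0.075,-0.1563,0,0,0],[-0.1063,0.1063,-0.1563,0,0,0],[-0.1375,0.1375,-0.1563,0,0,0]]]'

```text
time_s: 10.57
position: [0.5061, 0.0624, 0.17]
tcp_rot: [[-0.947, -0.322, 0.0], [-0.322, 0.947, -0.0], [-0.0, -0.0, -1.0]]
force: [-0.1, -0.4, -0.1]
opening: 0.47
grasp_force: 30.0
```

To row units: -0.097 m / 0.8 = -0.1213, 0.096 m / 0.8 = 0.12.

Call:
play_rows --motion '[[[-0.0313,0.0313,0,0,0,0],[-0.0625,0.0625,0,0,0,0],[-0.0938,0.0938,0,0,0,0],[-0.1213,0.12,0,0,0,0],[-0.1213,0.12,0,0,0,0],[-0.1213,0.12,0,0,0,0],[-0.1213,0.12,0,0,0,0]]]'

```text
time_s: 11.15
position: [0.5655, 0.1827, 0.1688]
tcp_rot: [[-0.946, -0.323, -0.003], [-0.323, 0.946, -0.001], [0.003, 0.0, -1.0]]
force: [0.2, -0.7, -0.5]
opening: 0.471
grasp_force: 30.0
```

```bash
python3 -c "
from h import *
print(bot.read_state()['grasp_force'])
snap('side');go((.567,.183,.07))"
```

```text
29.999693009194743
t 11.2 p [0.5654 0.1822 0.1689] yaw 108.8
(0.567, 0.183, 0.07) -> [-0.002   0.0002  0.0989]
```

To row units: 0.099 m / 0.8 = 0.1238, 0.07 m / 0.8 = 0.0875.

Call:
play_rows --motion '[[[-0.0013,0,0.0438,0,0,0],[-0.0013,0,0.0875,0,0,0],[-0.0013,0,0.1188,0,0,0],[-0.0013,0,0.1238,0,0,0],[-0.0013,0,0.1238,0,0,0],[-0.0013,0,0.1238,0,0,0],[-0.0013,0,0.1238,0,0,0]]]'

```text
time_s: 11.78
position: [0.569, 0.1831, 0.0724]
tcp_rot: [[-0.947, -0.322, 0.003], [-0.322, 0.947, 0.0], [-0.003, -0.001, -1.0]]
force: [0.2, -0.0, -0.6]
opening: 0.473
grasp_force: 30.0
```

```bash
python3 -c "
from h import *
snap('side','p4.png',(150,85,300,197),4);go((.567,.183,.0515))"
```

```text
t 11.83 p [0.5691 0.1833 0.0726] yaw 108.8
(0.567, 0.183, 0.0515) -> [0.0022 0.0004 0.021 ]
```

View pics/p4.png

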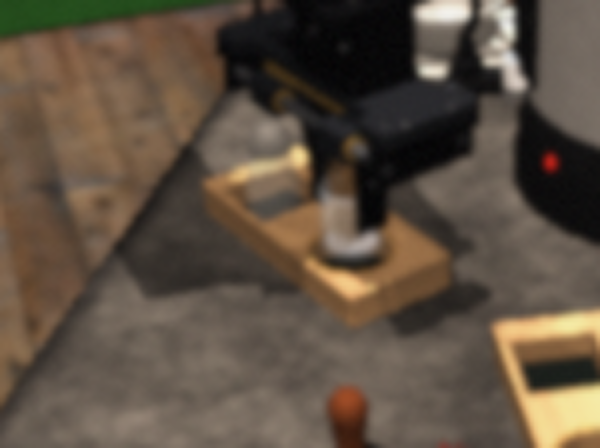

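The side crop shows the glass at (350,230) over the round pocket and the shaker at (270,165) standing in its square pocket. I lower and release.

To row units: 0.0205 m / 0.8 = 0.0256, 0.018 m / 0.8 = 0.0225.

Call:
play_rows --motion '[[[0.0025,0,0.0088,0,0,0],[0.0025,0,0.0175,0,0,0],[0.0025,0,0.0225,0,0,0],[0.0025,0,0.0256,0,0,0],[0.0025,0,0.0256,0,0,0],[0.0025,0,0.0256,0,0,0],[0.0025,0,0.0256,0,0,0]]]'

```text
time_s: 12.42
position: [0.5652, 0.1828, 0.0509]
tcp_rot: [[-0.946, -0.323, -0.001], [-0.323, 0.946, -0.0], [0.001, 0.0, -1.0]]
force: [-1.5, -1.2, 7.6]
opening: 0.469
grasp_force: 30.0
```

Call:
play_rows --motion '[[[0,0,0,0,0,0],[0,0,0,0,0,0],[0,0,0,0,0,0],[0,0,0,0,0,0],[0,0,0,0,0,0]]]' --fingers 0.06

```text
time_s: 12.83
position: [0.5657, 0.1828, 0.0497]
tcp_rot: [[-0.947, -0.323, -0.0], [-0.323, 0.947, -0.0], [0.0, 0.0, -1.0]]
force: [-0.2, 1.0, 0.6]
opening: 0.675
grasp_force: 0.0
```

To row units: -0.12 m / 0.8 = -0.15, -0.09 m / 0.8 = -0.1125.

Call:
play_rows --motion '[[[0,0,-0.025,0,0,0],[0,0,-0.0625,0,0,0],[0,0,-0.1125,0,0,0],[0,0,-0.15,0,0,0],[0,0,-0.15,0,0,0]]]'

```text
time_s: 13.25
position: [0.57, 0.1835, 0.1764]
tcp_rot: [[-0.946, -0.323, 0.013], [-0.323, 0.946, 0.002], [-0.013, -0.003, -1.0]]
force: [0.7, 0.3, 0.5]
opening: 0.691
grasp_force: 0.0
```

```bash
python3 -c "
from h import *
go((.4945,-.1635,.17))"
```

```text
t 13.25 p [0.57   0.1835 0.1764] yaw 108.8
(0.4945, -0.1635, 0.17) -> [ 0.1835 -0.3041  0.0049]
```

To row units: -0.272 m / 0.8 = -0.34, -0.17 m / 0.8 = -0.2125.

Call:
play_rows --motion '[[[0.025,-0.0425,0,0,0,0],[0.05,-0.085,0,0,0,0],[0.075,-0.1275,0,0,0,0],[0.1,-0.17,0,0,0,0],[0.125,-0.2125,0,0,0,0],[0.15,-0.255,0,0,0,0],[0.175,-0.2975,0,0,0,0],[0.2,-0.34,0,0,0,0]]]' --fingers 0.072

```text
time_s: 13.92
position: [0.501, -0.1278, 0.1694]
tcp_rot: [[-0.947, -0.323, -0.001], [-0.323, 0.947, 0.0], [0.001, 0.001, -1.0]]
force: [0.5, -0.8, 0.2]
opening: 0.827
grasp_force: 0.0
```

Call:
play_rows --motion '[[[0.0188,-0.025,0,0,0,0],[0.025,-0.0413,0,0,0,0],[0.025,-0.0413,0,0,0,0],[0.025,-0.0413,0,0,0,0],[0.025,-0.0413,0,0,0,0]]]'

```text
time_s: 14.33
position: [0.4937, -0.1624, 0.1697]
tcp_rot: [[-0.946, -0.323, -0.001], [-0.323, 0.946, 0.001], [0.0, 0.001, -1.0]]
force: [0.3, -0.5, -0.3]
opening: 0.826
grasp_force: 0.0
```

```bash
python3 -c "
from h import *
snap('side');go((.4945,-.1635,.044))
snap('top','p5.png',(90,130,350,260),3)"
```

```text
t 14.38 p [ 0.4938 -0.1621  0.1698] yaw 108.9
(0.4945, -0.1635, 0.044) -> [-0.0003 -0.0017  0.1258]
```

View pics/p5.png

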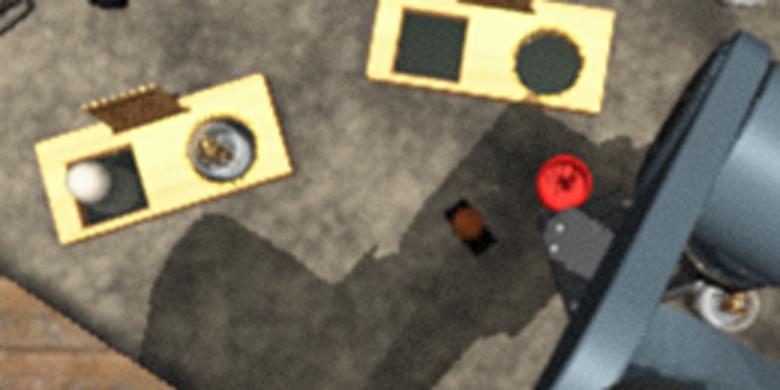

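The first caddy is laid, with the shaker at (90,182) and the glass at (220,150) in their pockets. The stamp at (468,222) has not moved. Next is the second shaker.

To row units: 0.126 m / 0.8 = 0.1575, 0.12 m / 0.8 = 0.15.

Call:
play_rows --motion '[[[0,-0.0025,0.0438,0,0,0],[0,-0.0025,0.0875,0,0,0],[0,-0.0025,0.125,0,0,0],[0,-0.0025,0.15,0,0,0],[0,-0.0025,0.1575,0,0,0],[0,-0.0025,0.1575,0,0,0],[0,-0.0025,0.1575,0,0,0]]]'

```text
time_s: 15.02
position: [0.4949, -0.1652, 0.0445]
tcp_rot: [[-0.946, -0.324, 0.0], [-0.324, 0.946, -0.0], [-0.0, -0.0, -1.0]]
force: [-0.4, 0.9, 0.1]
opening: 0.83
grasp_force: 0.0
```

Call:
play_rows --motion '[[[0,0,0,0,0,0],[0,0,0,0,0,0],[0,0,0,0,0,0],[0,0,0,0,0,0],[0,0,0,0,0,0],[0,0,0,0,0,0],[0,0,0,0,0,0],[0,0,0,0,0,0]]]' --fingers 0.0

```text
time_s: 15.68
position: [0.4946, -0.1661, 0.0444]
tcp_rot: [[-0.947, -0.322, 0.001], [-0.322, 0.947, -0.001], [-0.0, -0.001, -1.0]]
force: [-1.2, -0.5, 2.2]
opening: 0.42
grasp_force: 30.0
```

To row units: -0.13 m / 0.8 = -0.1625, -0.125 m / 0.8 = -0.1563.

Call:
play_rows --motion '[[[0,0,-0.0125,0,0,0],[0,0,-0.05,0,0,0],[0,0,-0.1,0,0,0],[-0.0125,0.0075,-0.1438,0,0,0],[-0.05,0.03,-0.1563,0,0,0],[-0.0875,0.0525,-0.1563,0,0,0],[-0.125,0.075,-0.1563,0,0,0],[-0.1625,0.0963,-0.1563,0,0,0]]]'

```text
time_s: 16.35
position: [0.5929, -0.0495, 0.1701]
tcp_rot: [[-0.947, -0.322, 0.0], [-0.322, 0.947, 0.0], [-0.0, 0.0, -1.0]]
force: [0.4, -1.2, -1.1]
opening: 0.415
grasp_force: 30.0
```

To row units: -0.079 m / 0.8 = -0.0988, -0.06 m / 0.8 = -0.075.

Call:
play_rows --motion '[[[-0.0375,0.0225,0,0,0,0],[-0.075,0.045,0,0,0,0],[-0.0988,0.0588,0,0,0,0],[-0.0988,0.0588,0,0,0,0],[-0.0988,0.0588,0,0,0,0],[-0.0988,0.0588,0,0,0,0],[-0.0988,0.0588,0,0,0,0]]]'

```text
time_s: 16.93
position: [0.651, 0.0181, 0.1689]
tcp_rot: [[-0.947, -0.321, -0.002], [-0.321, 0.947, -0.0], [0.002, 0.001, -1.0]]
force: [0.4, -0.4, -0.1]
opening: 0.421
grasp_force: 30.0
```

```bash
python3 -c "
from h import *
snap('side');go((.653,.019,.07))"
```

```text
t 16.98 p [0.6512 0.0179 0.169 ] yaw 108.7
(0.653, 0.019, 0.07) -> [-0.0022  0.0004  0.099 ]
```

To row units: 0.099 m / 0.8 = 0.1238, 0.07 m / 0.8 = 0.0875.

Call:
play_rows --motion '[[[-0.0013,0,0.0438,0,0,0],[-0.0013,0,0.0875,0,0,0],[-0.0013,0,0.1188,0,0,0],[-0.0013,0,0.1238,0,0,0],[-0.0013,0,0.1238,0,0,0],[-0.0013,0,0.1238,0,0,0],[-0.0013,0,0.1238,0,0,0]]]'

```text
time_s: 17.57
position: [0.6548, 0.0186, 0.0723]
tcp_rot: [[-0.947, -0.322, 0.004], [-0.322, 0.947, -0.001], [-0.004, -0.002, -1.0]]
force: [0.4, 0.0, -1.9]
opening: 0.417
grasp_force: 30.0
```

```bash
python3 -c "
from h import *
snap('side','p6.png',(210,110,360,222),4);go((.653,.019,.051))"
```

```text
t 17.62 p [0.6548 0.0188 0.0724] yaw 108.8
(0.653, 0.019, 0.051) -> [0.0017 0.0008 0.0214]
```

View pics/p6.png

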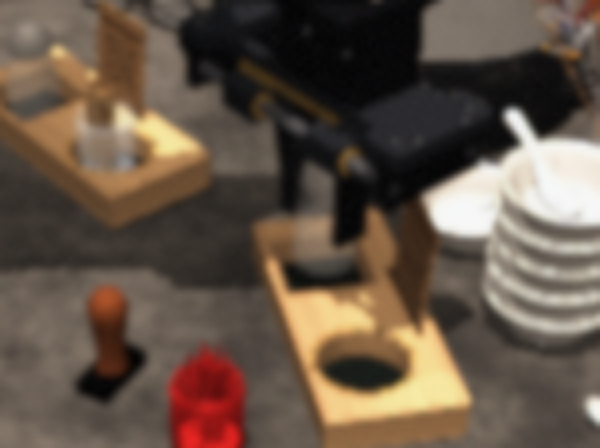

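The side crop shows the shaker foot at (325,262) over the square pocket, and the fingers clear of the menu card at (415,265). I lower and release.

To row units: 0.021 m / 0.8 = 0.0263, 0.018 m / 0.8 = 0.0225.

Call:
play_rows --motion '[[[0.0013,0,0.0088,0,0,0],[0.0013,0,0.0175,0,0,0],[0.0013,0,0.0225,0,0,0],[0.0013,0,0.0263,0,0,0],[0.0013,0,0.0263,0,0,0],[0.0013,0,0.0263,0,0,0],[0.0013,0,0.0263,0,0,0]]]'

```text
time_s: 18.2
position: [0.6519, 0.019, 0.0504]
tcp_rot: [[-0.946, -0.323, -0.001], [-0.323, 0.946, -0.0], [0.001, 0.0, -1.0]]
force: [-3.2, -0.1, 8.3]
opening: 0.423
grasp_force: 30.0
```

Call:
play_rows --motion '[[[0,0,0,0,0,0],[0,0,0,0,0,0],[0,0,0,0,0,0],[0,0,0,0,0,0],[0,0,0,0,0,0]]]' --fingers 0.06

```text
time_s: 18.62
position: [0.6522, 0.019, 0.0487]
tcp_rot: [[-0.947, -0.322, -0.0], [-0.322, 0.947, 0.0], [0.0, 0.0, -1.0]]
force: [0.5, 0.1, -1.3]
opening: 0.659
grasp_force: 0.0
```

To row units: -0.12 m / 0.8 = -0.15, -0.09 m / 0.8 = -0.1125.

Call:
play_rows --motion '[[[0,0,-0.025,0,0,0],[0,0,-0.0625,0,0,0],[0,0,-0.1125,0,0,0],[0,0,-0.15,0,0,0],[0,0,-0.15,0,0,0]]]'

```text
time_s: 19.03
position: [0.6568, 0.0184, 0.1762]
tcp_rot: [[-0.946, -0.323, 0.014], [-0.323, 0.946, -0.002], [-0.012, -0.006, -1.0]]
force: [-0.1, -0.7, -0.0]
opening: 0.694
grasp_force: 0.0
```

```bash
python3 -c "
from h import *
np.set_printoptions(precision=4,suppress=True)
go((.449,-.217,.17))
d=snap('side')
for r in finder.outline_of('side','picks_1'):
    ys,xs=np.where(r['pixels']);m=(xs.mean(),ys.mean())
    print(round(r['confidence'],2),m,locate(d,'picks_1',np.array([xs.min(),ys.max()-30,xs.max(),ys.max()]),(.45,-.2))[0],at_z(d,m,.03))"
```

```text
t 19.03 p [0.6568 0.0184 0.1762] yaw 108.8
(0.449, -0.217, 0.17) -> [ 0.2727 -0.1557  0.0038]
0.61 (np.float64(237.61974110032364), np.float64(267.27508090614884)) [ 0.4488 -0.2176] [ 0.4481 -0.2199  0.03  ]
0.56 (np.float64(236.19555555555556), np.float64(143.71555555555557)) [0.5798 0.236 ] [0.5682 0.1952 0.03  ]
```

To row units: 0.25 m / 0.8 = 0.3125, -0.076 m / 0.8 = -0.095.

Call:
play_rows --motion '[[[0.0413,-0.0238,0,0,0,0],[0.0825,-0.0475,0,0,0,0],[0.1238,-0.0713,0,0,0,0],[0.165,-0.095,0,0,0,0],[0.2063,-0.1188,0,0,0,0],[0.2475,-0.1425,0,0,0,0],[0.2888,-0.1663,0,0,0,0],[0.3125,-0.1825,0,0,0,0]]]' --fingers 0.075

```text
time_s: 19.8
position: [0.4588, -0.2007, 0.1672]
tcp_rot: [[-0.947, -0.321, -0.005], [-0.321, 0.947, 0.003], [0.004, 0.004, -1.0]]
force: [0.5, -0.4, 0.6]
opening: 0.865
grasp_force: 0.0
```

To row units: 0.018 m / 0.8 = 0.0225, -0.012 m / 0.8 = -0.015.

Call:
play_rows --motion '[[[0.0225,-0.015,0,0,0,0],[0.0225,-0.015,0,0,0,0],[0.0225,-0.015,0,0,0,0],[0.0225,-0.015,0,0,0,0]]]'

```text
time_s: 20.13
position: [0.4492, -0.2162, 0.1681]
tcp_rot: [[-0.947, -0.322, -0.002], [-0.322, 0.947, 0.002], [0.001, 0.002, -1.0]]
force: [1.0, 0.5, -0.5]
opening: 0.865
grasp_force: 0.0
```

```bash
python3 -c "
from h import *
snap('side');go((.449,-.217,.044))"
```

```text
t 20.18 p [ 0.4495 -0.216   0.1683] yaw 108.9
(0.449, -0.217, 0.044) -> [ 0.0007 -0.001   0.1243]
```

To row units: 0.125 m / 0.8 = 0.1563, -0.001 m / 0.8 = -0.0013.

Call:
play_rows --motion '[[[0.0013,-0.0013,0.0438,0,0,0],[0.0013,-0.0013,0.0875,0,0,0],[0.0013,-0.0013,0.125,0,0,0],[0.0013,-0.0013,0.15,0,0,0],[0.0013,-0.0013,0.1563,0,0,0],[0.0013,-0.0013,0.1563,0,0,0],[0.0013,-0.0013,0.1563,0,0,0]]]'

```text
time_s: 20.77
position: [0.4496, -0.2178, 0.0443]
tcp_rot: [[-0.946, -0.324, 0.0], [-0.324, 0.946, -0.0], [-0.0, -0.0, -1.0]]
force: [-0.3, 0.3, 0.2]
opening: 0.86
grasp_force: 0.0
```

Call:
play_rows --motion '[[[0,0,0,0,0,0],[0,0,0,0,0,0],[0,0,0,0,0,0],[0,0,0,0,0,0],[0,0,0,0,0,0],[0,0,0,0,0,0],[0,0,0,0,0,0],[0,0,0,0,0,0]]]' --fingers 0.0

```text
time_s: 21.43
position: [0.4488, -0.2183, 0.0443]
tcp_rot: [[-0.947, -0.322, 0.0], [-0.322, 0.947, -0.0], [-0.0, -0.0, -1.0]]
force: [-0.1, 1.1, 3.7]
opening: 0.47
grasp_force: 30.0
```

To row units: -0.139 m / 0.8 = -0.1738, -0.125 m / 0.8 = -0.1563.

Call:
play_rows --motion '[[[0,0,-0.0125,0,0,0],[0,0,-0.05,0,0,0],[0,0,-0.1,0,0,0],[-0.0125,0.0038,-0.1438,0,0,0],[-0.05,0.0163,-0.1563,0,0,0],[-0.0913,0.03,-0.1563,0,0,0],[-0.1325,0.0438,-0.1563,0,0,0],[-0.1738,0.0563,-0.1563,0,0,0]]]'

```text
time_s: 22.1
position: [0.5667, -0.1299, 0.1703]
tcp_rot: [[-0.947, -0.322, 0.001], [-0.322, 0.947, -0.0], [-0.001, -0.001, -1.0]]
force: [-0.2, -0.8, -1.1]
opening: 0.473
grasp_force: 30.0
```

To row units: -0.086 m / 0.8 = -0.1075, -0.066 m / 0.8 = -0.0825.

Call:
play_rows --motion '[[[-0.0413,0.0138,0,0,0,0],[-0.0825,0.0275,0,0,0,0],[-0.1075,0.0363,0,0,0,0],[-0.1075,0.0363,0,0,0,0],[-0.1075,0.0363,0,0,0,0],[-0.1075,0.0363,0,0,0,0],[-0.1075,0.0363,0,0,0,0]]]'

```text
time_s: 22.68
position: [0.6367, -0.0764, 0.1689]
tcp_rot: [[-0.947, -0.321, -0.002], [-0.321, 0.947, 0.0], [0.002, 0.001, -1.0]]
force: [-0.7, 0.4, -1.9]
opening: 0.47
grasp_force: 30.0
```

```bash
python3 -c "
from h import *
snap('side');go((.639,-.0755,.07))"
```

```text
t 22.73 p [ 0.6368 -0.0765  0.169 ] yaw 108.7
(0.639, -0.0755, 0.07) -> [-0.0025  0.0002  0.099 ]
```

To row units: 0.099 m / 0.8 = 0.1238, 0.07 m / 0.8 = 0.0875.

Call:
play_rows --motion '[[[-0.0013,0,0.0438,0,0,0],[-0.0013,0,0.0875,0,0,0],[-0.0013,0,0.1188,0,0,0],[-0.0013,0,0.1238,0,0,0],[-0.0013,0,0.1238,0,0,0],[-0.0013,0,0.1238,0,0,0],[-0.0013,0,0.1238,0,0,0]]]'

```text
time_s: 23.32
position: [0.6404, -0.0762, 0.0722]
tcp_rot: [[-0.947, -0.322, 0.004], [-0.322, 0.947, -0.001], [-0.003, -0.002, -1.0]]
force: [0.5, -0.1, -0.2]
opening: 0.473
grasp_force: 30.0
```

```bash
python3 -c "
from h import *
snap('side','p7.png',(210,110,360,222),4);go((.639,-.0755,.0508))"
```

```text
t 23.37 p [ 0.6404 -0.0761  0.0724] yaw 108.8
(0.639, -0.0755, 0.0508) -> [0.0013 0.0011 0.0216]
```

View pics/p7.png

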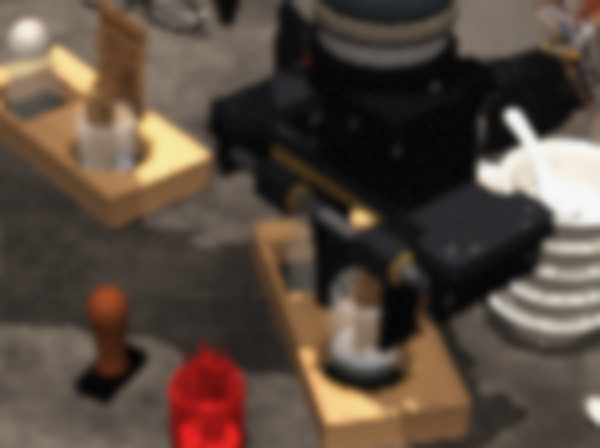

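The side crop shows the second glass at (365,330) centred over the round pocket. I lower, release and back off.

To row units: 0.021 m / 0.8 = 0.0263, 0.001 m / 0.8 = 0.0013.

Call:
play_rows --motion '[[[0.0013,0.0013,0.0088,0,0,0],[0.0013,0.0013,0.0175,0,0,0],[0.0013,0.0013,0.0225,0,0,0],[0.0013,0.0013,0.0263,0,0,0],[0.0013,0.0013,0.0263,0,0,0],[0.0013,0.0013,0.0263,0,0,0],[0.0013,0.0013,0.0263,0,0,0]]]'

```text
time_s: 23.95
position: [0.6374, -0.0744, 0.0503]
tcp_rot: [[-0.946, -0.323, -0.001], [-0.323, 0.946, 0.0], [0.0, 0.0, -1.0]]
force: [-2.4, 0.8, 8.5]
opening: 0.472
grasp_force: 30.0
```

Call:
play_rows --motion '[[[0,0,0,0,0,0],[0,0,0,0,0,0],[0,0,0,0,0,0],[0,0,0,0,0,0],[0,0,0,0,0,0]]]' --fingers 0.06

```text
time_s: 24.37
position: [0.6376, -0.0748, 0.0487]
tcp_rot: [[-0.947, -0.322, -0.0], [-0.322, 0.947, 0.0], [0.0, 0.0, -1.0]]
force: [-1.0, -0.2, 0.4]
opening: 0.674
grasp_force: 0.0
```

To row units: -0.12 m / 0.8 = -0.15, -0.09 m / 0.8 = -0.1125.

Call:
play_rows --motion '[[[0,0,-0.025,0,0,0],[0,0,-0.0625,0,0,0],[0,0,-0.1125,0,0,0],[0,0,-0.15,0,0,0],[0.0375,-0.0375,-0.15,0,0,0],[0.075,-0.075,-0.15,0,0,0],[0.1125,-0.1125,-0.15,0,0,0],[0.15,-0.15,-0.15,0,0,0]]]'

```text
time_s: 25.03
position: [0.5634, -0.2254, 0.1694]
tcp_rot: [[-0.946, -0.324, 0.001], [-0.324, 0.946, -0.0], [-0.0, -0.001, -1.0]]
force: [0.5, -0.7, 0.3]
opening: 0.688
grasp_force: 0.0
```

To row units: -0.12 m / 0.8 = -0.15, -0.09 m / 0.8 = -0.1125.

Call:
play_rows --motion '[[[0.025,-0.0375,0,0,0,0],[0.05,-0.075,0,0,0,0],[0.075,-0.1125,0,0,0,0],[0.0875,-0.15,0,0,0,0],[0.0875,-0.15,0,0,0,0],[0.0875,-0.15,0,0,0,0]]]'

```text
time_s: 25.53
position: [0.536, -0.3626, 0.1687]
tcp_rot: [[-0.948, -0.319, 0.0], [-0.319, 0.948, -0.0], [-0.0, -0.0, -1.0]]
force: [0.1, 0.4, -0.2]
opening: 0.692
grasp_force: 0.0
```

```bash
python3 -c "
from h import *
np.set_printoptions(precision=4,suppress=True)
d=snap('top','end.png',(90,110,350,250),3)
for n in ('shaker_1','picks_1','caddy_a','stamp','calculator'):
    for r in finder.recognise('top',n): print(n,r)
for p in((.5365,.274,.072),(.653,.019,.072),(.567,.183,.056),(.639,-.0755,.056)): print((proj(d,np.array(p))-[90,110])*3)"
```

```text
shaker_1 {'at': [0.5373, 0.2651, 0.0659], 'confidence': 0.82}
shaker_1 {'at': [0.6501, 0.0175, 0.0703], 'confidence': 0.77}
shaker_1 {'at': [0.6065, -0.3602, 0.0161], 'confidence': 0.33}
picks_1 {'at': [0.5638, 0.1774, 0.0475], 'confidence': 0.7}
picks_1 {'at': [0.5421, -0.0874, 0.0258], 'confidence': 0.58}
picks_1 {'at': [0.6419, -0.0716, 0.0362], 'confidence': 0.57}
caddy_a {'at': [0.6637, -0.0307, 0.0237], 'confidence': 0.97}
caddy_a {'at': [0.5678, 0.2333, 0.0234], 'confidence': 0.6}
stamp {'at': [0.5067, -0.0125, 0.0548], 'confidence': 0.44}
calculator {'at': [0.6086, -0.3641, 0.0107], 'confidence': 0.82}
calculator {'at': [0.666, -0.0321, 0.0242], 'confidence': 0.6}
[ 83.5225 238.6325]
[424.7274  89.874 ]
[211.5768 202.5861]
[547.5892 113.5988]
```

View pics/end.png

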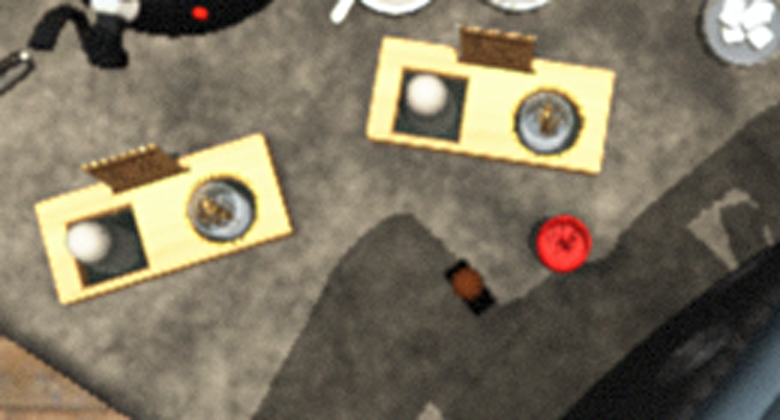

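Both caddies are laid. The shaker caps are at (90,242) and (427,95), the glasses at (220,208) and (548,120), and everything stands inside its pocket. The caddies and stamp haven't moved. The calculator is out of this crop, and its new reading is skewed because the arm partly hides it. I never worked near it, so I hand in.

```bash
python3 -c "
from h import *
print(bot.hand_in())"
```

```text
the job is handed in; nothing more can be done
None
```

I handed the job in: both caddies hold a shaker in the square pocket and a toothpick glass in the round one, all upright in the last picture; the hand-in call gave no verdict.

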